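# Open the mini centrifuge after a spin

### The job

The spin is over: open the small bench centrifuge for unloading. Press down the release tab at its front with a fingertip, take the finger off and let the lid spring ajar by itself, then push the lid gently up and back with the fingers until it rests fully open against its stop. Nothing is to be picked up or carried: keep out of the rotor, and leave the centrifuge and the tube rack, beaker and marker beside it where they stand.

Things in the scene. Friction and masses are not known exactly. Their poses are not given: they have to be found in the camera images.
- centrifuge: Mini centrifuge, white, loose on four rubber feet, about 1.8 kg in all: a base 194 x 146 mm, 46 mm high, carrying a round open tub (outer radius 70 mm, rim 69 mm above the worktop) closed by a round smoked lid; whole machine 97 mm high with the lid shut. Origin: centre of its footprint on the worktop; x axis points from its front (release tab) to its back (lid hinge), z up. The tub's axis stands at x = +12 mm in this frame.
- tab_press (a point): Point to press: on top of the release tab's paddle, a grey ridged plate 32 mm (front to back) x 36 mm wide at the centrifuge's front, 93 mm in front of the machine's origin and 61.5 mm above the worktop. Nothing stands higher than the paddle within 15 mm of the point; the tab's upright hook begins 19 mm behind it and the lid's tongue 25 mm behind it.
- tab (a joint): Release tab, a sprung rocker hinged 23 mm behind the press point: 0 at rest, 0.28 rad fully down (the press point sinks 6.5 mm). The hook lets go of the lid at about 0.15 rad. It takes about 1.3 N to start and 5 N at the press point when fully down, and springs back when let go.
- lid (a joint): Lid angle: 0 shut and latched, 1.85 rad fully open against its stop, leaning back past upright. Once released a spring lifts it to about 0.6 rad in about half a second, and there it waits ajar, its front edge about 150 mm above the worktop. From there on it is pushed by hand against its own weight (under 2 N at its front edge; damped hinge); past about 1.4 rad its weight carries it slowly on to the stop, and it stays there.
- lid_edge (a point): Lower front edge of the lid's rim, in the middle; moves with the lid. It lies 138.5 mm in front of the hinge axis and 3.5 mm below it when shut. The lid is a round dish, radius 68 mm, 26 mm deep, hollow underneath; a latch tongue 24 mm wide stands out 12 mm in front of this point.
- lid_hinge (a point): Middle of the lid's hinge axis, at the back of the centrifuge 82 mm behind its origin, 74 mm above the worktop; the axis runs level, along the centrifuge's y. Axes as the centrifuge's.
- rotor: Black rotor with eight small capped tubes inside the tub, fixed; its highest point is 67 mm above the worktop, just below the tub's rim. Not to be touched. Origin at its foot on the tub's axis.
- rack: Test-tube rack with tubes, white, 40 x 150 x 122 mm high, loose, beside the centrifuge, its long side running front to back. Origin: centre of its underside. Leave alone.
- beaker: Empty glass beaker, 55 mm wide, 68 mm high, loose, beside the centrifuge. Origin: centre of its underside. Leave alone.
- marker: Red marker pen, 16 x 135 mm, lying loose on the worktop in front of the centrifuge. Origin: middle of its underside. Leave alone.

How it is judged:
By the outcome, as a careful person would: the job done as asked, in the order asked, and still so for the second after the job is handed in, with the robot touching nothing.
It also fails if it takes over 42 s, if anything falls off the work surface, if the arm or the gripper's body presses on something with over 40 N, if the wrist force passes 120 N, or if a joint passes its speed limit or range.

### The arm

A 7-joint arm with a two-finger parallel gripper is mounted at the origin on a cart in front of the work surface, level with it; the furniture and walls round the work are solid. World frame = base frame: x ahead of the robot, y to its left, z up, the work surface at z = 0. Lengths are in m, angles in rad, forces in N, time in s.
With the tool pointing down it reaches from about 0.4 to 0.9 m from the base axis. Payload 5.5 kg.
Tool frame: the origin (TCP) lies at the very end of the fingers, on their centre line; the grasp point (between the pads) lies 19 mm behind it; z points along the fingers, y is the direction in which the jaws open and shut (so a half turn about z gives the same grasp; the last joint's range is limited). The gripper opens to 92 mm and grips with 3 to 60 N. Pads are 19 mm wide; open, the fingers measure 130 mm over their backs; the gripper's body (75 mm by 190 mm) begins 47 mm behind the grasp point.
Start: joints at [-1.075, 0.501, -0.427, 1.55, 0.221, 1.138, -0.21], TCP at [0.15, 0.632, 0.227] pointing down, gripper open.
Joint ranges: [-2.88, 2.88], [-0.31, 2.03], [-1.54, 1.56], [0.2, 2.42], [-1.41, 4.55], [0.19, 2.02], [-2.57, 2.57]. Speed limits (rad/s): [2.57, 2.57, 3.14, 3.14, 3.14, 3.14, 3.14].

### API

Orientations are given as a unit quaternion [w, x, y, z].
In Python, from bench import * gives the robot as it stands.
- The arm moves only by the tool arm_command, never from a script. Its argument "steps" is a list of rows, each a list of 7 numbers: the turn, a rotation vector about the tool's x, y, z in units of 6 degrees (1.0 is 6 degrees), then the shift along the tool's x, y, z in cm, then the closure, from -1 (fully open) to 1 (shut). In form: [[ax, ay, az, tx, ty, tz, hand], ...]. A call has 1 to 20 rows; each row is the pose to reach, as a shift and turn from the pose commanded when the call began, along the tool's axes at that moment; what a row does not reach only later rows make up. A row lasts 1/8 s, in which the tool goes at most 62.5 mm and 10.7 degrees, less where a joint would pass 70% of its speed; a pose out of reach is approached as far as the arm can. A call with a gripper value outside its range is refused whole. The fingers move at their own pace and stop on an object; "squeeze" is the grip in N (left out, the last holds). Time passes only in rows, so rows that repeat a pose let the fingers close. It gives the time, the measured TCP pose, the force and the opening at its end, in the units of the state.
- get_state(): the state, without advancing time (a new reading comes with each control period).
- capture(name): name is "scene" or "top" or "wrist"; returns a dict with "image" (480x640x3 uint8, red, green, blue), "fx", "fy", "cx", "cy" (pixels), "T" (4x4, takes a point from camera to world coordinates); the wrist camera has in their place "hand_eye" (4x4, takes a point from camera to tool coordinates, whose origin is the TCP and whose axes are the flange's). Camera axes: x right, y down, z forward; pixel columns grow to the right and rows downward; lengths in m; the calibration is good to about 2 mm. A picture is of the moment at which its call begins: read the wrist's pose just before it. There is no depth.
- finish_job(): hands the job in, once; it reports no verdict.
The state is a dict: "clock": time; "q": joint angles; "dq": joint speeds; "tau": joint torques, N m; "position": TCP position; "tcp_rot": TCP orientation; "force": force on the tool from outside, world axes, zero at the start; "wrist_torque": the same for the moment, N m; "gripper_width": finger opening in m.
Only numpy, scipy, OpenCV 4.12 (cv2) and the standard library are available. Lean on these libraries where they do the work, as an engineer would, in place of code of your own. Each camera call takes 0.05 s, during which the arm holds its last target.

## Working session

There is one attempt and no reset: what is moved stays moved. The work goes in short steps, Python scripts to look and compute and a tool call to move; the robot and the scene stay as the last step left them, time stands still between calls to the robot, and variables do not carry over. Pictures are saved under pics/ and viewed, and the job is handed in when it is done.

Besides the shell and the picture viewer there is one more tool, called after "Request:" by a JSON object that holds its "op" and its "data", one argument or row to a line. arm_command: Moves the arm, as the interface text tells. Its arguments: {"type":"object","properties":{"steps":{"type":"array","items":{"type":"array","items":{"type":"number"}}},"squeeze":{"type":"number"}},"required":["steps"]}

```bash
mkdir -p pics; ls; cat > h.py <<'E'
from bench import *
import numpy as np, cv2
def snap(n,f):
    s=get_state(); c=capture(n); cv2.imwrite(f'pics/{f}.png',c['image'][:,:,::-1]); return s,c
E
python3 - <<'E'
from h import *
for n in ['scene','top','wrist']:
    s,c=snap(n,n+'0')
    print(n,{k:(np.round(v,4).tolist() if k!='image' else 0) for k,v in c.items()})
print(s)
E
```

```text
pics
scene {'image': 0, 'fx': 610.6213, 'fy': 610.6213, 'cx': 317.7808, 'cy': 239.4715, 'T': [[-0.8338, 0.4793, -0.2739, 0.8962], [0.5519, 0.7123, -0.4337, 0.5684], [-0.0128, -0.5128, -0.8584, 1.2226], [0.0, 0.0, 0.0, 1.0]]}
top {'image': 0, 'fx': 624.5135, 'fy': 624.5135, 'cx': 312.4673, 'cy': 243.2352, 'T': [[-0.039, -0.979, 0.1999, 0.3007], [-0.9992, 0.0369, -0.0143, -0.0213], [0.0066, -0.2003, -0.9797, 1.1919], [0.0, 0.0, 0.0, 1.0]]}
wrist {'image': 0, 'fx': 362.8779, 'fy': 362.8779, 'cx': 317.8399, 'cy': 245.0524, 'hand_eye': [[-0.0005, -0.9502, -0.3116, 0.0854], [1.0, -0.0002, -0.0011, 0.0005], [0.001, -0.3116, 0.9502, -0.1584], [0.0, 0.0, 0.0, 1.0]]}
{'clock': 0.1, 'q': array([-1.07479442,  0.50177007, -0.42680893,  1.55131164,  0.22082708,
        1.13831984, -0.21028972]), 'dq': array([-0.0007082 , -0.00184875,  0.00080372, -0.00391321,  0.00013027,
        0.00110639,  0.00074315]), 'tau': array([-1.08962489e-02, -5.67871320e+01, -5.83819672e+00, -2.79913151e+01,
       -6.90075802e-02,  2.41379760e-02,  2.42464864e-05]), 'position': array([0.14986175, 0.63185014, 0.22578626]), 'tcp_rot': array([-1.22255195e-04,  1.16106193e-01,  9.93236420e-01, -8.66382909e-04]), 'force': array([ 0.17951222, -0.37194854, -0.0602264 ]), 'wrist_torque': array([ 0.01150839,  0.01632716, -0.02926051]), 'gripper_width': 0.09169423097411344}
```

View pics/scene0.png

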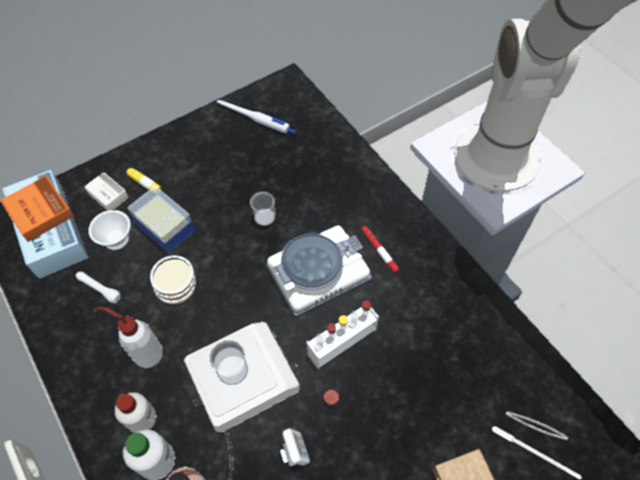

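View pics/top0.png

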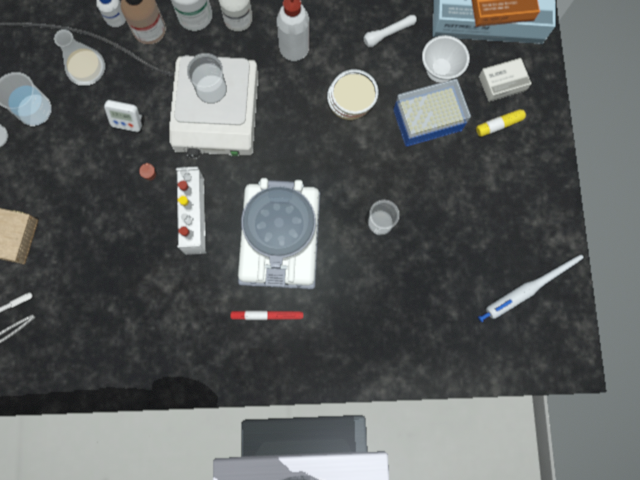

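View pics/wrist0.png

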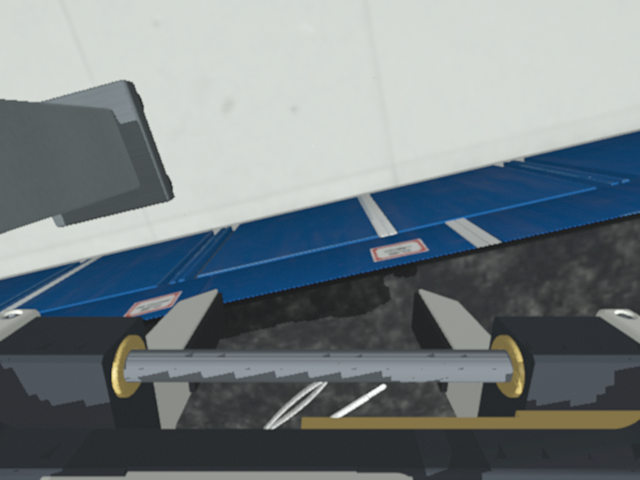

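The scene and top views show the centrifuge at about (280,235) in the top view, with the tab facing the robot. The rack is on its left, the beaker on its right and the marker in front. I'll zoom in next.

```bash
python3 - <<'E'
import cv2
a=cv2.imread('pics/top0.png')[160:340,160:410]
cv2.imwrite('pics/topz.png',cv2.resize(a,None,fx=3.2,fy=3.2,interpolation=cv2.INTER_CUBIC))
a=cv2.imread('pics/scene0.png')[180:370,230:430]
cv2.imwrite('pics/scz.png',cv2.resize(a,None,fx=3,fy=3,interpolation=cv2.INTER_CUBIC))
E
```

```text
(no output)
```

View pics/topz.png

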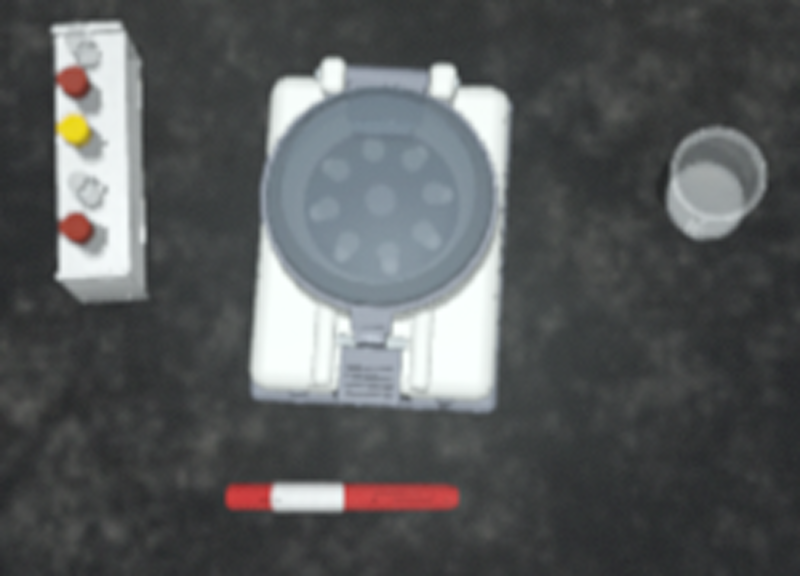

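View pics/scz.png

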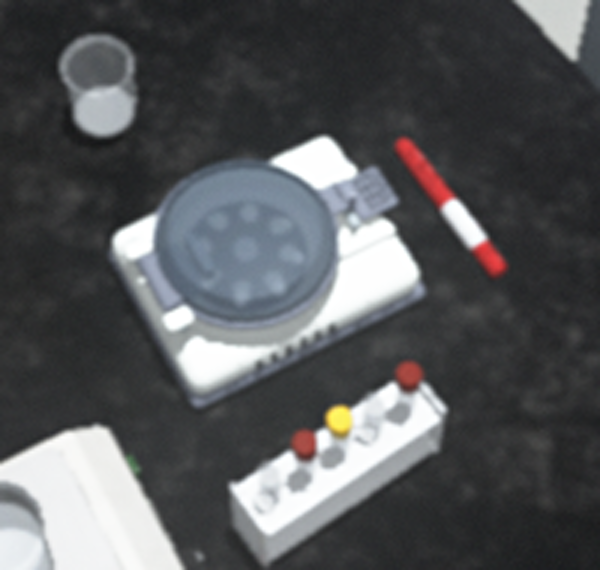

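```bash
cat > fit.py <<'E'
from h import *
from scipy.optimize import least_squares
def proj(c,P):
    T=np.array(c['T']); p=(np.atleast_2d(P)-T[:3,3])@T[:3,:3]
    return np.c_[c['fx']*p[:,0]/p[:,2]+c['cx'],c['fy']*p[:,1]/p[:,2]+c['cy']]
def world(p,M):
    c,s=np.cos(p[2]),np.sin(p[2]); M=np.atleast_2d(M)
    return np.c_[p[0]+c*M[:,0]-s*M[:,1],p[1]+s*M[:,0]+c*M[:,1],M[:,2]]
E
python3 - <<'E'
from fit import *
ct=capture('top'); cs=capture('scene')
top=[((-.109,.018,.0615),(340,397)),((-.109,-.018,.0615),(401,402)),((-.097,.073,.0),(251,400)),((-.097,-.073,.0),(496,411)),((.097,.073,.046),(271,78)),((.097,-.073,.046),(512,90))]
sc=[((-.109,-.018,.0615),(376,167)),((-.109,.018,.0615),(398,203)),((.097,.073,0),(198,407)),((-.097,.073,0),(426,291)),((.097,-.073,0.02),(112,247))]
A=np.array([a for a,_ in top]);a=np.array([b for _,b in top])/3.2+160
B=np.array([a for a,_ in sc]);b=np.array([b for _,b in sc])/3+[230,180]
f=lambda p:np.r_[(proj(ct,world(p,A))-a).ravel(),(proj(cs,world(p,B))-b).ravel()]
r=least_squares(f,[.6,0,0],loss='soft_l1'); print(r.x,r.fun.reshape(-1,2).round(1).tolist())
p=r.x
for m in [(-.093,0,.0615),(.082,0,.074),(-.0565,0,.0705)]: print(m,world(p,m).round(4))
for c,n in((ct,'top'),(cs,'scene')):
    im=c['image'][:,:,::-1].copy(); im=cv2.resize(im,None,fx=3,fy=3,interpolation=cv2.INTER_CUBIC)
    th=np.linspace(0,2*np.pi,60)
    for L in [np.c_[.012+.07*np.cos(th),.07*np.sin(th),0*th+.069],np.array([(-.109,.018,.0615),(-.109,-.018,.0615),(-.077,-.018,.0615),(-.077,.018,.0615),(-.109,.018,.0615)]),np.array([(x,y,0) for x,y in((-.097,.073),(.097,.073),(.097,-.073),(-.097,-.073),(-.097,.073))])]:
        q=(proj(c,world(p,L))+.5)*3-.5
        cv2.polylines(im,[q.round().astype(int)],False,(0,255,0),1)
    o=proj(c,world(p,(0,0,0.05)))[0]*3; x,y=int(o[0]-350),int(o[1]-270)
    cv2.imwrite(f'pics/fit_{n}.png',im[y:y+540,x:x+700])
E
```

```text
[ 0.55672176  0.02383262 -0.08658416] [[-0.9, 4.9], [-0.2, 4.3], [0.8, 0.5], [0.2, 0.7], [-0.8, -2.9], [0.2, -3.0], [0.4, -2.5], [1.4, -2.3], [-2.3, 3.0], [-1.4, 3.0], [-3.9, 0.1]]
(-0.093, 0, 0.0615) [[0.4641 0.0319 0.0615]]
(0.082, 0, 0.074) [[0.6384 0.0167 0.074 ]]
(-0.0565, 0, 0.0705) [[0.5004 0.0287 0.0705]]
```

View pics/fit_top.png

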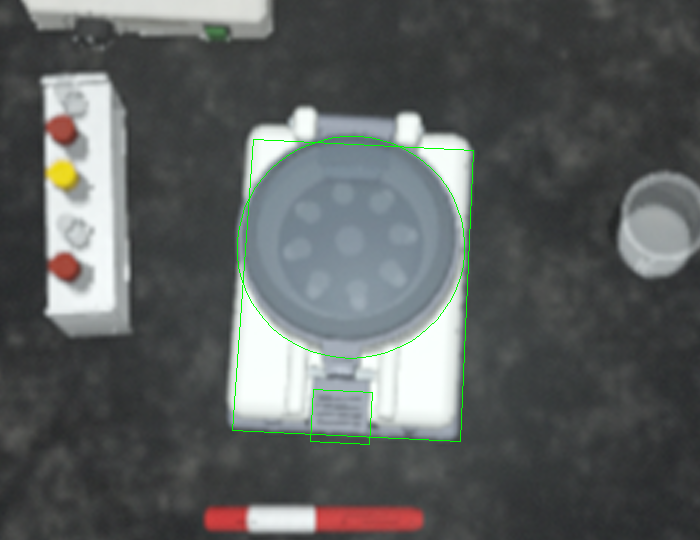

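View pics/fit_scene.png

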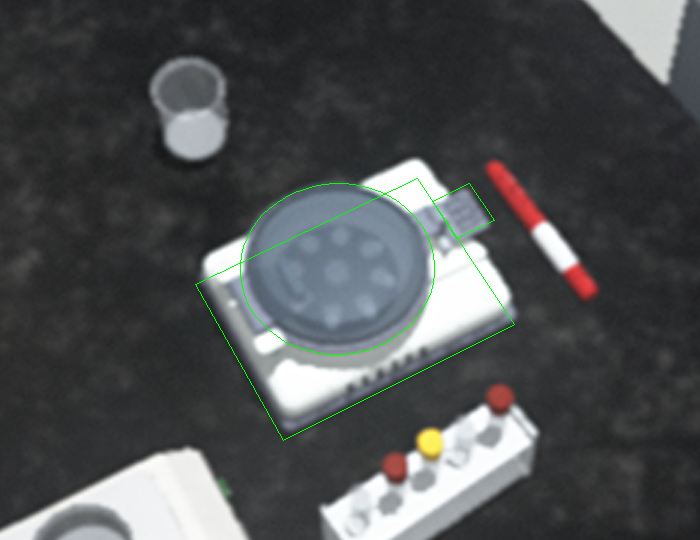

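```bash
python3 - <<'E'
from fit import *
ct=capture('top'); cs=capture('scene')
Z=lambda v,s,o:np.array(v)/s+np.array(o)-.5+.5/s
th=np.linspace(0,2*np.pi,200)
ring=np.c_[.0115+.068*np.cos(th),.068*np.sin(th),0*th+.078]
tp=np.array([(-.109,.018,.0615),(-.109,-.018,.0615),(-.077,.018,.0615),(-.077,-.018,.0615)])
tpx=Z([(340,397),(401,402),(341,348),(404,351)],3.2,[160,160])
spx=Z([(398,203),(376,167)],3,[230,180])
tl=np.r_[Z([262,313],3.2,[160,160]),Z([496,496],3.2,[160,160])[0]]  # left,bottom,right
sl=np.r_[Z([155,322],3,[230,180]),Z([337,158],3,[230,180])]
def f(p):
    r=[(proj(ct,world(p,tp))-tpx).ravel(),(proj(cs,world(p,tp[:2]))-spx).ravel()]
    a=proj(ct,world(p,ring));b=proj(cs,world(p,ring))
    r+=[[a[:,0].min()-tl[0],a[:,0].max()-tl[2],a[:,1].max()-tl[1]]]
    r+=[[b[:,0].min()-sl[0],b[:,0].max()-sl[2],b[:,1].max()-sl[1]]]
    # yaw: base sides, front corners to back corners line direction in top view handled by bottom front corners
    r+=[((proj(ct,world(p,[(-.095,.073,.008),(-.095,-.073,.008)]))-Z([(251,398),(496,410)],3.2,[160,160]))).ravel()]
    return np.concatenate(r)
r=least_squares(f,[.56,.02,-.05],loss='soft_l1',diff_step=1e-3);p=r.x
print(p,r.fun.round(1))
for m in [(-.093,0,.0615),(.082,0,.074),(-.0565,0,.0705)]: print(m,world(p,m).round(4))
np.save('pose.npy',p)
for c,n in((ct,'top'),(cs,'scene')):
    im=cv2.resize(c['image'][:,:,::-1],None,fx=3,fy=3,interpolation=cv2.INTER_CUBIC)
    for L in [ring,tp[[0,1,3,2,0]],np.array([(x,y,0.008) for x,y in((-.097,.073),(.097,.073),(.097,-.073),(-.097,-.073),(-.097,.073))])]:
        q=(proj(c,world(p,L))+.5)*3-.5
        cv2.polylines(im,[q.round().astype(int)],False,(0,255,0),1)
    o=proj(c,world(p,(0,0,0.05)))[0]*3; x,y=int(o[0]-200),int(o[1]-200)
    cv2.imwrite(f'pics/fit2_{n}.png',im[y:y+400,x:x+400])
a=np.hstack([cv2.imread('pics/fit2_top.png'),cv2.imread('pics/fit2_scene.png')]);cv2.imwrite('pics/fit2.png',a)
E
```

```text
[ 0.561245    0.02432534 -0.08962815] [-1.1  2.7 -0.4  2.2 -0.2  0.7 -0.3  0.8  0.2 -0.7 -0.7 -0.9 -0.3  0.8
 -0.4 -3.  -0.1  1.4  0.4 -2.6  0.2 -2.4]
(-0.093, 0, 0.0615) [[0.4686 0.0326 0.0615]]
(0.082, 0, 0.074) [[0.6429 0.017  0.074 ]]
(-0.0565, 0, 0.0705) [[0.505  0.0294 0.0705]]
```

View pics/fit2.png

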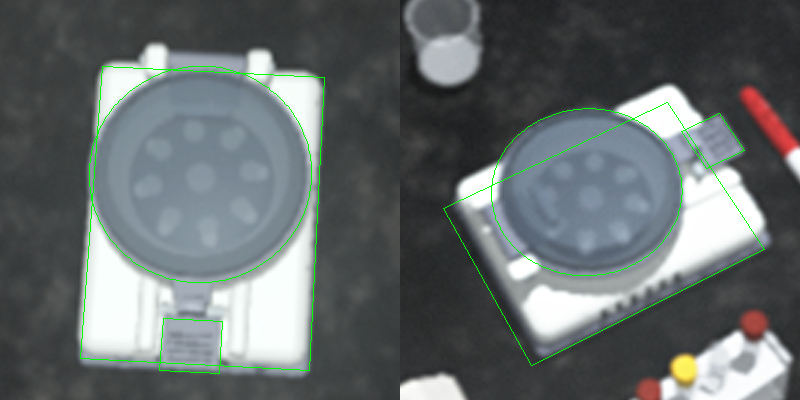

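```bash
cat >> fit.py <<'E'
from scipy.spatial.transform import Rotation as Ro
P=np.load('pose.npy')
def rot(q): return Ro.from_quat([q[1],q[2],q[3],q[0]])
def des(tilt,yaw=None):
    yaw=P[2] if yaw is None else yaw
    t=np.deg2rad(tilt)
    z=np.array([np.sin(t)*np.cos(yaw),np.sin(t)*np.sin(yaw),-np.cos(t)])
    y=np.array([-np.sin(yaw),np.cos(yaw),0]); x=np.cross(y,z)
    return Ro.from_matrix(np.c_[x,y,z])
def row(tgt,tilt,machine=True,yaw=None,base=None):
    """tgt in machine frame (m) if machine; returns row in units"""
    s=get_state(); R0=rot(s['tcp_rot']); p0=s['position']
    if base is not None: p0,R0=base
    w=world(P,tgt)[0] if machine else np.array(tgt)
    rv=(R0.inv()*des(tilt,yaw)).as_rotvec()/np.deg2rad(6)
    return np.r_[rv,R0.inv().apply(w-p0)*100].round(2).tolist()
def st():
    s=get_state(); R=rot(s['tcp_rot']); z=R.apply([0,0,1]);p=s['position']
    c,sn=np.cos(P[2]),np.sin(P[2]); d=p-[P[0],P[1],0]
    print('t',s['clock'],'pos',p.round(4),'mach',np.round([c*d[0]+sn*d[1],-sn*d[0]+c*d[1],p[2]],4),'tilt',np.rad2deg(np.arctan2(np.hypot(z[0],z[1]),-z[2])).round(1),'z',z.round(3),'F',s['force'].round(2),'q',s['q'].round(2),'w',round(s['gripper_width'],4))
E
python3 -c "
from fit import *
st(); print(row((-.12,0,.20),25))"
```

```text
t 0.35 pos [0.1499 0.6323 0.2265] mach [-0.4641  0.5687  0.2265] tilt 0.0 z [-0. -0. -1.] F [-0.24 -0.65 -1.11] q [-1.07  0.5  -0.43  1.55  0.22  1.14 -0.21] w 0.0918
[-0.3, -4.16, -1.34, -42.17, -51.38, 2.67]
```

Request:
{"op": "arm_command", "data": {
  "steps": [
    [0, 0, 0, -4, -5, 0, 1],
    [-0.05, -0.6, -0.2, -8, -10, 0.4, 1],
    [-0.1, -1.2, -0.4, -12, -14.6, 0.8, 1],
    [-0.15, -1.8, -0.6, -16, -19.5, 1.2, 1],
    [-0.2, -2.4, -0.8, -20, -24.4, 1.5, 1],
    [-0.25, -3, -1, -24, -29.2, 1.8, 1],
    [-0.3, -3.6, -1.2, -28, -34.1, 2, 1],
    [-0.3, -4.16, -1.34, -32, -39, 2.2, 1],
    [-0.3, -4.16, -1.34, -36, -43.9, 2.4, 1],
    [-0.3, -4.16, -1.34, -39, -47.5, 2.5, 1],
    [-0.3, -4.16, -1.34, -41, -50, 2.6, 1],
    [-0.3, -4.16, -1.34, -42.2, -51.4, 2.7, 1],
    [-0.3, -4.16, -1.34, -42.2, -51.4, 2.7, 1],
    [-0.3, -4.16, -1.34, -42.2, -51.4, 2.7, 1],
    [-0.3, -4.16, -1.34, -42.2, -51.4, 2.7, 1]
  ],
  "squeeze": 10
}}

```text
clock: 2.22
position: [0.4417, 0.0364, 0.1998]
tcp_rot: [0.216, 0.043, 0.975, -0.009]
force: [-0.0, -0.2, 0.8]
gripper_width: 0.0006
```

```bash
python3 -c "
from fit import *
st(); s,c=snap('wrist','w1'); st()"
```

```text
t 2.225 pos [0.4417 0.0364 0.1998] mach [-0.1201  0.0013  0.1998] tilt 25.0 z [ 0.421 -0.037 -0.906] F [-0.02 -0.17  0.83] q [ 0.11 -0.1  -0.35  2.41  0.26  0.42  1.02] w 0.0006
t 2.275 pos [0.4417 0.0365 0.1998] mach [-0.1201  0.0014  0.1998] tilt 25.0 z [ 0.421 -0.037 -0.906] F [-0.71  0.28  0.22] q [ 0.11 -0.1  -0.35  2.41  0.26  0.42  1.02] w 0.0005
```

View pics/w1.png

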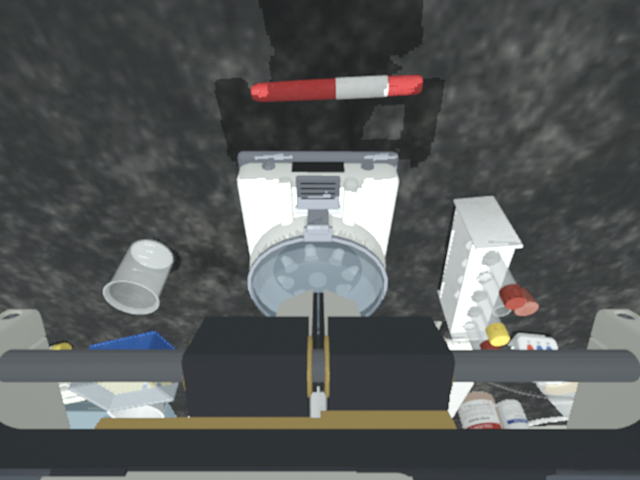

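```bash
python3 - <<'E'
from fit import *
st(); s,c=snap('wrist','w2')
H=np.eye(4);H[:3,:3]=rot(s['tcp_rot']).as_matrix();H[:3,3]=s['position']
c['T']=H@np.array(c['hand_eye'])
a=np.array([(-.109,.018,.0615),(-.109,-.018,.0615),(-.077,-.018,.0615),(-.077,.018,.0615),(-.109,.018,.0615)])
im=cv2.resize(c['image'][:,:,::-1],None,fx=3,fy=3,interpolation=cv2.INTER_CUBIC)
th=np.linspace(0,2*np.pi,60)
for L in [a,np.c_[.0115+.068*np.cos(th),.068*np.sin(th),0*th+.0705]]:
  cv2.polylines(im,[((proj(c,world(P,L))+.5)*3-.5).round().astype(int)],False,(0,255,0),1)
print(proj(c,world(P,a)).round(1).tolist())
cv2.imwrite('pics/w2f.png',im[420:960,600:1300])
E
```

```text
t 2.275 pos [0.4417 0.0365 0.1998] mach [-0.1201  0.0014  0.1998] tilt 25.0 z [ 0.421 -0.037 -0.906] F [-0.71  0.28  0.22] q [ 0.11 -0.1  -0.35  2.41  0.26  0.42  1.02] w 0.0005
[[338.6, 175.1], [292.8, 175.0], [294.5, 207.6], [337.0, 207.7], [338.6, 175.1]]
```

View pics/w2f.png

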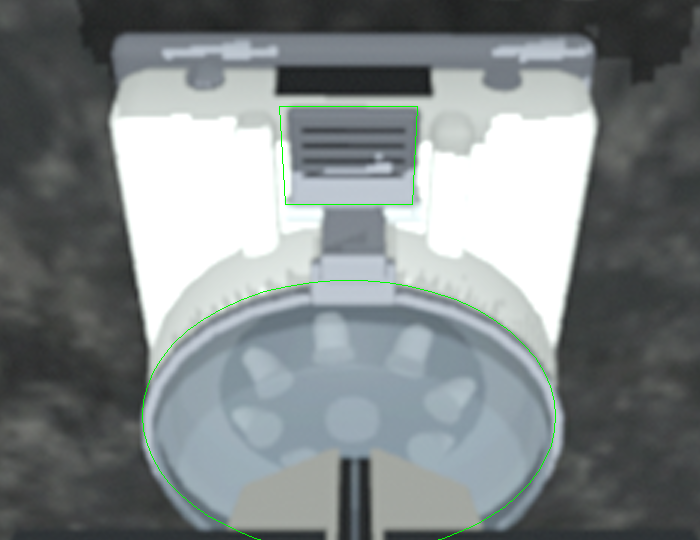

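```bash
python3 -c "
from fit import *
P=P+[.0015,.0015,0]; np.save('pose.npy',P)"
python3 -c "
from fit import *
print(row((-.09,0,.08),15))"
```

```text
[0.01, 1.67, 0.02, 2.22, 0.02, 12.19]
```

Request:
{"op": "arm_command", "data": {
  "steps": [
    [0, 0.8, 0, -1, 0, 2, 1],
    [0, 1.67, 0.02, -0.5, 0, 4.5, 1],
    [0, 1.67, 0.02, 0.5, 0, 7, 1],
    [0, 1.67, 0.02, 1.3, 0, 9.5, 1],
    [0, 1.67, 0.02, 1.9, 0, 11.3, 1],
    [0, 1.67, 0.02, 2.2, 0, 12.2, 1],
    [0, 1.67, 0.02, 2.2, 0, 12.2, 1],
    [0, 1.67, 0.02, 2.2, 0, 12.2, 1]
  ]
}}

```text
clock: 3.32
position: [0.474, 0.0326, 0.0806]
tcp_rot: [0.131, 0.045, 0.99, -0.005]
force: [-0.1, -0.6, 0.9]
gripper_width: 0.0004
```

```bash
python3 -c "
from fit import *
st(); s,c=snap('wrist','w3'); s,c=snap('scene','s3');cv2.imwrite('pics/s3z.png',cv2.resize(c['image'][170:330,240:440,::-1],None,fx=3,fy=3))
print(row((-.09,0,.065),15),row((-.09,0,.057),15))"
```

```text
t 3.325 pos [0.474  0.0326 0.0806] mach [-0.089  -0.0012  0.0806] tilt 15.0 z [ 0.259 -0.022 -0.966] F [-0.11 -0.61  0.85] q [ 0.02  0.28 -0.22  2.32  0.42  0.32  0.91] w 0.0004
[0.01, 0.01, -0.02, 0.52, 0.14, 1.49] [0.01, 0.01, -0.02, 0.72, 0.14, 2.26]
```

View pics/w3.png

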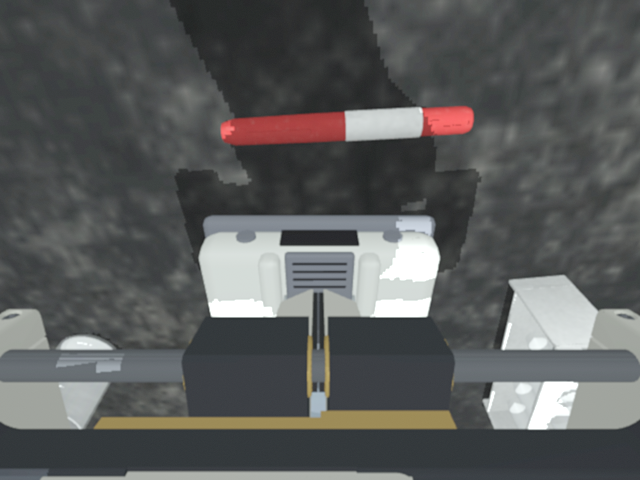

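View pics/s3z.png

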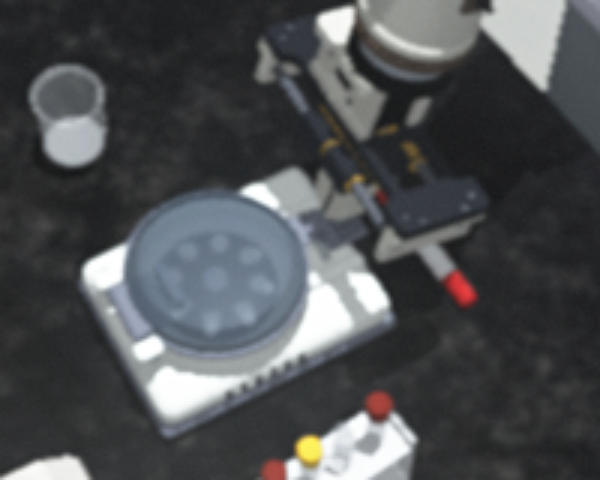

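Request:
{"op": "arm_command", "data": {
  "steps": [
    [0, 0, 0, 0.4, 0.1, 0, 1],
    [0, 0, 0, 0.6, 0.1, 0.8, 1],
    [0, 0, 0, 0.8, 0.1, 1.4, 1],
    [0, 0, 0, 0.9, 0.1, 1.7, 1],
    [0, 0, 0, 0.9, 0.1, 1.7, 1]
  ]
}}

```text
clock: 4.05
position: [0.469, 0.0336, 0.0607]
tcp_rot: [0.13, 0.046, 0.99, -0.006]
force: [-1.1, -0.5, 2.3]
gripper_width: 0.0008
```

```bash
python3 -c "
from fit import *
st(); print(row((-.093,0,.057),15))"
```

```text
t 4.05 pos [0.469  0.0336 0.0607] mach [-0.094  -0.0007  0.0607] tilt 14.9 z [ 0.257 -0.023 -0.966] F [-1.13 -0.49  2.29] q [-0.03  0.32 -0.17  2.33  0.48  0.27  0.85] w 0.0008
[0.0, -0.01, -0.02, -0.0, 0.07, 0.38]
```

Request:
{"op": "arm_command", "data": {
  "steps": [
    [0, 0, 0, 0.05, 0, 0.2, 1],
    [0, 0, 0, 0.1, 0, 0.4, 1],
    [0, 0, 0, 0.13, 0, 0.5, 1],
    [0, 0, 0, 0.13, 0, 0.5, 1]
  ]
}}

```text
clock: 4.55
position: [0.4691, 0.0335, 0.0559]
tcp_rot: [0.13, 0.046, 0.99, -0.006]
force: [-3.0, 0.4, 6.8]
gripper_width: 0.0
```

```bash
python3 -c "
from fit import *
st(); s,c=snap('scene','s4');cv2.imwrite('pics/s4z.png',cv2.resize(c['image'][170:330,240:440,::-1],None,fx=3,fy=3))"
```

```text
t 4.55 pos [0.4691 0.0335 0.0559] mach [-0.094  -0.0007  0.0559] tilt 15.0 z [ 0.257 -0.023 -0.966] F [-2.98  0.35  6.83] q [-0.04  0.33 -0.16  2.34  0.49  0.26  0.83] w 0.0
```

View pics/s4z.png

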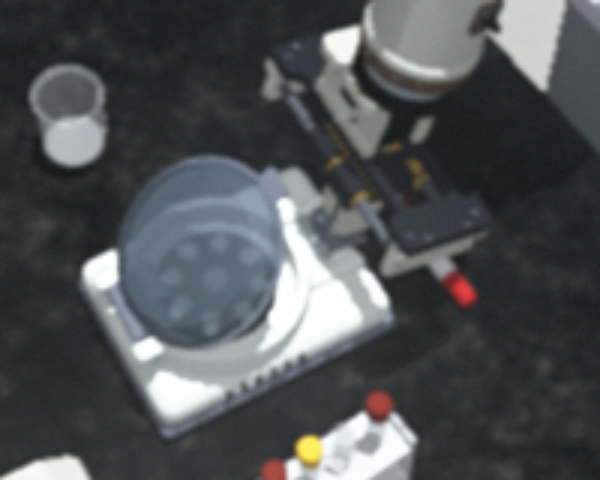

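Request:
{"op": "arm_command", "data": {
  "steps": [
    [0, 0, 0, 0, 0, -1, 1],
    [0, 0, 0, 0.4, 0, -2, 1],
    [0, 0, 0, 1, 0, -3.5, 1],
    [0, 0, 0, 1.6, 0, -5, 1],
    [0, 0, 0, 2, 0, -6.5, 1],
    [0, 0, 0, 2, 0, -7.5, 1],
    [0, 0, 0, 2, 0, -7.5, 1],
    [0, 0, 0, 2, 0, -7.5, 1]
  ]
}}

```text
clock: 5.6
position: [0.4309, 0.037, 0.1231]
tcp_rot: [0.13, 0.046, 0.99, -0.006]
force: [0.8, -0.8, 0.3]
gripper_width: 0.0005
```

```bash
python3 -c "
from fit import *
st(); s,c=snap('scene','s5');cv2.imwrite('pics/s5z.png',cv2.resize(c['image'][150:330,240:440,::-1],None,fx=3,fy=3)); snap('wrist','w5')"
```

```text
t 5.6 pos [0.4309 0.037  0.1231] mach [-0.1323 -0.0007  0.1231] tilt 15.0 z [ 0.258 -0.023 -0.966] F [ 0.79 -0.79  0.35] q [ 0.08  0.12 -0.31  2.38  0.29  0.42  1.01] w 0.0005
```

View pics/s5z.png

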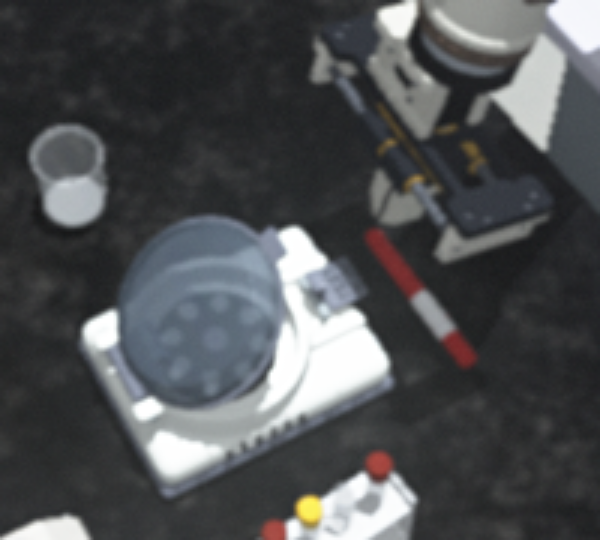

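View pics/w5.png

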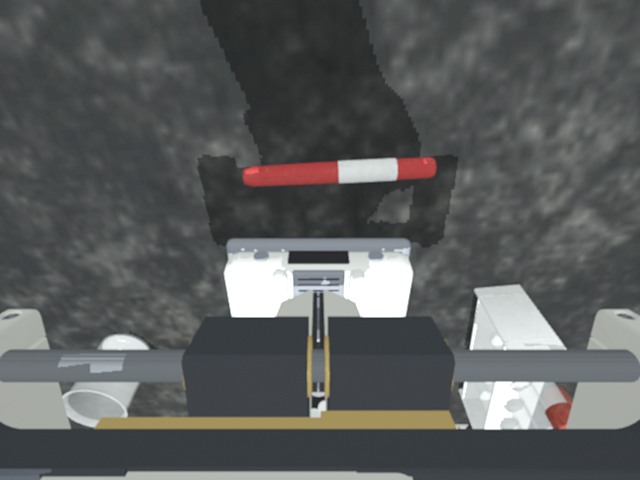

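```bash
cat >> fit.py <<'E'
def lidtcp(th,t,s=.035,h=.0095,r=.1385,m=-.0035):
    E=np.array([.082-r*np.cos(th)+m*np.sin(th),.074+r*np.sin(th)+m*np.cos(th)])
    t=np.deg2rad(t); q=E+s*np.array([np.sin(t),-np.cos(t)])-h*np.array([np.cos(t),np.sin(t)])
    return (q[0],0,q[1])
E
python3 -c "
from fit import *
st()
for th in (.5,.6,1,1.5): print(th,np.round(lidtcp(th,28),3),row(lidtcp(th,28),28))
print(row((-.085,0,.115),28))"
```

```text
t 5.7 pos [0.4306 0.037  0.1228] mach [-0.1326 -0.0007  0.1228] tilt 14.9 z [ 0.257 -0.023 -0.966] F [-0.45 -0.64  0.24] q [ 0.08  0.12 -0.31  2.38  0.29  0.42  1.01] w 0.0007
0.5 [-0.033  0.     0.102] [-0.0, -2.18, -0.03, -9.07, 0.09, 4.57]
0.6 [-0.026  0.     0.114] [-0.0, -2.18, -0.03, -10.05, 0.09, 3.59]
1 [0.012 0.    0.153] [-0.0, -2.18, -0.03, -14.78, 0.1, 0.79]
1.5 [0.077 0.    0.177] [-0.0, -2.18, -0.03, -21.61, 0.12, 0.2]
[-0.0, -2.18, -0.03, -4.4, 0.08, 1.98]
```

Request:
{"op": "arm_command", "data": {
  "steps": [
    [0, 0, 0, -1.5, 0.05, 0.5, 1],
    [0, -0.7, 0, -3, 0.08, 1.2, 1],
    [0, -1.4, 0, -4, 0.08, 1.8, 1],
    [0, -2.18, 0, -4.4, 0.08, 2, 1],
    [0, -2.18, 0, -4.4, 0.08, 2, 1],
    [0, -2.18, 0, -4.4, 0.08, 2, 1]
  ]
}}

```text
clock: 6.45
position: [0.4937, 0.0343, 0.1177]
tcp_rot: [0.235, 0.044, 0.971, -0.01]
force: [-0.4, -0.6, -0.1]
gripper_width: 0.0005
```

```bash
python3 -c "
from fit import *
st(); s,c=snap('scene','s6');cv2.imwrite('pics/s6z.png',cv2.resize(c['image'][150:330,240:440,::-1],None,fx=3,fy=3))
s,c=snap('top','t6');cv2.imwrite('pics/t6z.png',cv2.resize(c['image'][160:340,190:390,::-1],None,fx=3,fy=3))
for th in (.5,.6,.7): print(th,row(lidtcp(th,28),28))"
```

```text
t 6.45 pos [0.4937 0.0343 0.1177] mach [-0.0695  0.0022  0.1177] tilt 27.3 z [ 0.456 -0.039 -0.889] F [-0.38 -0.61 -0.13] q [-0.08  0.18 -0.16  2.42  1.11  0.19  0.19] w 0.0005
0.5 [0.02, -0.12, -0.03, -2.52, -0.2, 3.09]
0.6 [0.02, -0.12, -0.03, -3.68, -0.2, 2.34]
0.7 [0.02, -0.12, -0.03, -4.92, -0.19, 1.72]
```

View pics/s6z.png

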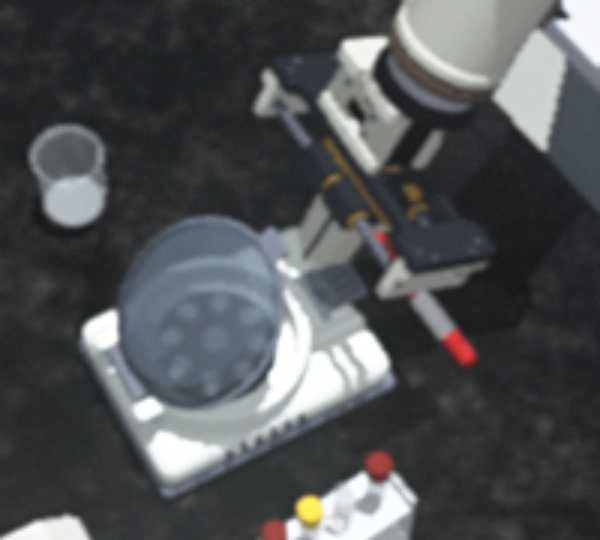

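View pics/t6z.png

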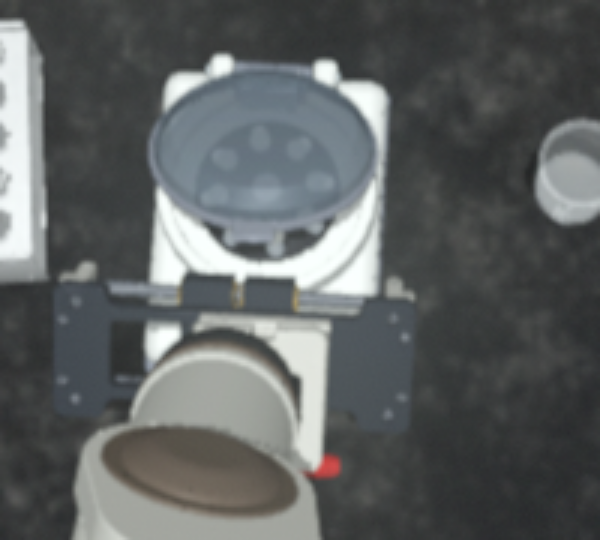

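```bash
python3 -c "
from fit import *
for th in (.4,.5,.6,.7): print(th,np.round(lidtcp(th,18,.03),3),row(lidtcp(th,18,.03),18))"
```

```text
0.4 [-0.047  0.     0.093] [0.02, 1.54, -0.03, -0.92, -0.21, 3.25]
0.5 [-0.041  0.     0.106] [0.02, 1.54, -0.03, -2.0, -0.2, 2.39]
0.6 [-0.034  0.     0.118] [0.02, 1.54, -0.03, -3.17, -0.2, 1.64]
0.7 [-0.026  0.     0.129] [0.02, 1.54, -0.03, -4.4, -0.19, 1.01]
```

Request:
{"op": "arm_command", "data": {
  "steps": [
    [0, 0.8, 0, 0, -0.1, 1, 1],
    [0, 1.54, 0, -0.4, -0.2, 2, 1],
    [0, 1.54, 0, -0.8, -0.2, 2.6, 1],
    [0, 1.54, 0, -0.8, -0.2, 2.6, 1]
  ]
}}

```text
clock: 7.05
position: [0.5129, 0.03, 0.0987]
tcp_rot: [0.157, 0.046, 0.987, -0.005]
force: [-0.1, -0.4, 0.1]
gripper_width: 0.0006
```

```bash
python3 -c "
from fit import *
st()
for th in (.5,.6,.7,.8,.9): print(th,np.round(lidtcp(th,18,.03),3),row(lidtcp(th,18,.03),18))"
```

```text
t 7.05 pos [0.5129 0.03   0.0987] mach [-0.05   -0.0003  0.0987] tilt 18.1 z [ 0.309 -0.025 -0.951] F [-0.13 -0.45  0.13] q [ 0.17  0.29 -0.37  2.26  0.56  0.35  0.8 ] w 0.0006
0.5 [-0.041  0.     0.106] [0.02, 0.01, -0.04, -1.08, 0.04, -0.4]
0.6 [-0.034  0.     0.118] [0.02, 0.01, -0.04, -2.11, 0.05, -1.33]
0.7 [-0.026  0.     0.129] [0.02, 0.01, -0.04, -3.23, 0.06, -2.15]
0.8 [-0.017  0.     0.139] [0.02, 0.01, -0.04, -4.42, 0.06, -2.85]
0.9 [-0.007  0.     0.149] [0.02, 0.01, -0.04, -5.68, 0.07, -3.43]
```

Request:
{"op": "arm_command", "data": {
  "steps": [
    [0, 0, 0, -0.5, 0, -0.2, 1],
    [0, 0, 0, -1.1, 0, -0.4, 1],
    [0, 0, 0, -1.6, 0, -0.9, 1],
    [0, 0, 0, -2.1, 0, -1.3, 1],
    [0, 0, 0, -2.65, 0, -1.75, 1],
    [0, 0, 0, -3.2, 0, -2.15, 1],
    [0, 0, 0, -3.8, 0, -2.5, 1],
    [0, 0, 0, -4.4, 0, -2.85, 1],
    [0, 0, 0, -4.4, 0, -2.85, 1]
  ]
}}

```text
clock: 8.18
position: [0.5455, 0.0272, 0.1401]
tcp_rot: [0.157, 0.045, 0.986, -0.006]
force: [-0.8, 0.3, 0.1]
gripper_width: 0.0005
```

```bash
python3 -c "
from fit import *
st(); s,c=snap('scene','s7');cv2.imwrite('pics/s7z.png',cv2.resize(c['image'][150:330,240:440,::-1],None,fx=3,fy=3))
for th in (.9,1,1.1,1.2,1.3,1.4,1.5,1.6): print(th,np.round(lidtcp(th,18,.03),3),row(lidtcp(th,18,.03),18))"
```

```text
t 8.175 pos [0.5455 0.0272 0.1401] mach [-0.0173 -0.0002  0.1401] tilt 18.1 z [ 0.31  -0.026 -0.95 ] F [-0.81  0.28  0.14] q [ 0.25  0.27 -0.45  2.16  0.44  0.46  0.95] w 0.0005
0.9 [-0.007  0.     0.149] [0.02, 0.01, -0.02, -1.35, 0.03, -0.53]
1 [0.004 0.    0.157] [0.02, 0.01, -0.02, -2.66, 0.03, -0.98]
1.1 [0.016 0.    0.164] [0.02, 0.01, -0.02, -4.01, 0.04, -1.29]
1.2 [0.029 0.    0.17 ] [0.02, 0.01, -0.02, -5.39, 0.04, -1.47]
1.3 [0.042 0.    0.175] [0.02, 0.01, -0.02, -6.77, 0.04, -1.51]
1.4 [0.055 0.    0.178] [0.02, 0.01, -0.02, -8.15, 0.05, -1.42]
1.5 [0.069 0.    0.18 ] [0.02, 0.01, -0.02, -9.52, 0.05, -1.18]
1.6 [0.083 0.    0.181] [0.02, 0.01, -0.02, -10.85, 0.05, -0.82]
```

View pics/s7z.png

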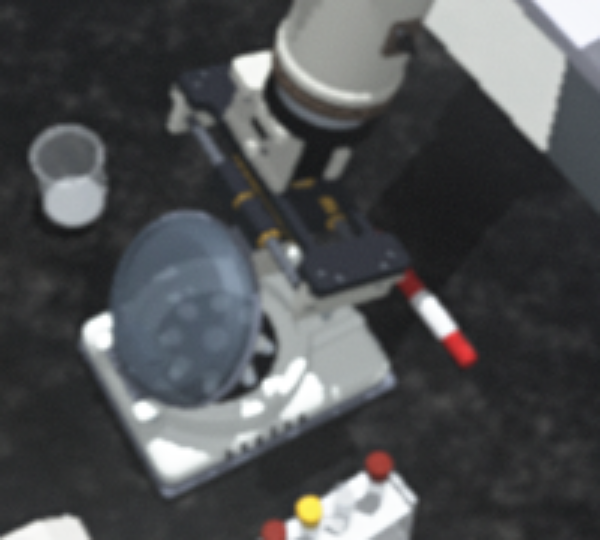

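The lid is rising on the fingertips and the base hasn't moved. I'll continue along the arc.

Request:
{"op": "arm_command", "data": {
  "steps": [
    [0, 0, 0, -0.6, 0, -0.3, 1],
    [0, 0, 0, -1.3, 0, -0.5, 1],
    [0, 0, 0, -2, 0, -0.8, 1],
    [0, 0, 0, -2.7, 0, -1, 1],
    [0, 0, 0, -3.3, 0, -1.15, 1],
    [0, 0, 0, -4, 0, -1.3, 1],
    [0, 0, 0, -4.7, 0, -1.4, 1],
    [0, 0, 0, -5.4, 0, -1.47, 1],
    [0, 0, 0, -6.1, 0, -1.5, 1],
    [0, 0, 0, -6.8, 0, -1.5, 1],
    [0, 0, 0, -7.5, 0, -1.45, 1],
    [0, 0, 0, -8.1, 0, -1.4, 1],
    [0, 0, 0, -8.1, 0, -1.4, 1]
  ]
}}

```text
clock: 9.85
position: [0.6177, 0.0205, 0.1781]
tcp_rot: [0.157, 0.045, 0.987, -0.006]
force: [0.2, -0.2, -0.7]
gripper_width: 0.0003
```

```bash
python3 -c "
from fit import *
st(); s,c=snap('scene','s8');cv2.imwrite('pics/s8z.png',cv2.resize(c['image'][150:330,240:440,::-1],None,fx=3,fy=3))
for th in (1.45,1.5,1.6): print(th,np.round(lidtcp(th,18,.03),3),row(lidtcp(th,18,.03),18))"
```

```text
t 9.85 pos [0.6177 0.0205 0.1781] mach [ 0.0552 -0.0004  0.1781] tilt 18.1 z [ 0.309 -0.026 -0.951] F [ 0.18 -0.16 -0.66] q [ 0.28  0.33 -0.47  1.97  0.39  0.6   1.04] w 0.0003
1.45 [0.062 0.    0.18 ] [0.02, 0.01, -0.02, -0.76, 0.04, 0.06]
1.5 [0.069 0.    0.18 ] [0.02, 0.01, -0.02, -1.43, 0.04, 0.19]
1.6 [0.083 0.    0.181] [0.02, 0.01, -0.02, -2.77, 0.04, 0.56]
```

View pics/s8z.png

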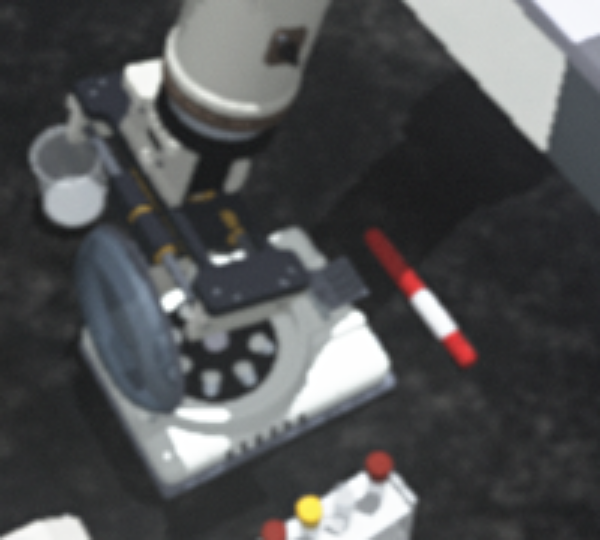

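Request:
{"op": "arm_command", "data": {
  "steps": [
    [0, 0, 0, -0.7, 0, 0.05, 1],
    [0, 0, 0, -1.4, 0, 0.2, 1],
    [0, 0, 0, -2.1, 0, 0.35, 1],
    [0, 0, 0, -2.7, 0, 0.5, 1],
    [0, 0, 0, -2.7, 0, 0.5, 1],
    [0, 0, 0, -2.7, 0, 0.5, 1],
    [0, 0, 0, -2.7, 0, 0.5, 1],
    [0, 0, 0, -2.7, 0, 0.5, 1]
  ]
}}

```text
clock: 10.9
position: [0.644, 0.018, 0.1815]
tcp_rot: [0.157, 0.045, 0.987, -0.006]
force: [0.2, 0.3, -0.1]
gripper_width: 0.0004
```

```bash
python3 -c "
from fit import *
st(); s,c=snap('scene','s9');cv2.imwrite('pics/s9z.png',cv2.resize(c['image'][150:330,240:440,::-1],None,fx=3,fy=3))
print(row((-.06,0,.22),10))"
```

```text
t 10.9 pos [0.644  0.018  0.1815] mach [ 0.0816 -0.0005  0.1815] tilt 18.1 z [ 0.309 -0.026 -0.951] F [ 0.22  0.28 -0.13] q [ 0.28  0.37 -0.46  1.9   0.4   0.62  1.06] w 0.0004
[0.02, 1.34, -0.02, 12.28, 0.04, -8.05]
```

View pics/s9z.png

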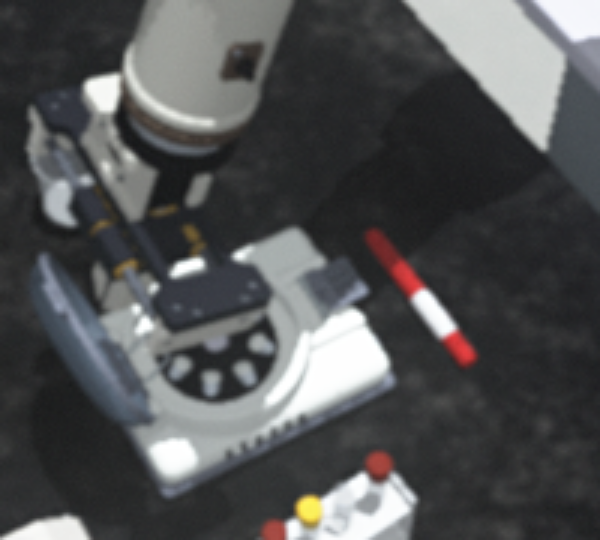

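Request:
{"op": "arm_command", "data": {
  "steps": [
    [0, 0, 0, 1.5, 0, -0.6, 1],
    [0, 0, 0, 4, 0, -2, 1],
    [0, 0, 0, 7, 0, -4, 1],
    [0, 0.6, 0, 10, 0, -6, 1],
    [0, 1.34, 0, 12, 0, -8, 1],
    [0, 1.34, 0, 12, 0, -10, 1],
    [0, 1.34, 0, 12, 0, -12, 1],
    [0, 1.34, 0, 12, 0, -12, 1],
    [0, 1.34, 0, 12, 0, -12, 1],
    [0, 1.34, 0, 12, 0, -12, 1]
  ]
}}

```text
clock: 12.2
position: [0.4929, 0.0315, 0.2574]
tcp_rot: [0.086, 0.046, 0.995, -0.003]
force: [0.1, -0.4, 1.4]
gripper_width: 0.0005
```

```bash
python3 - <<'E'
from fit import *
st(); s,c=snap('scene','s10');s,t=snap('top','t10')
def lid(th):
    a=np.linspace(0,2*np.pi,80); L=[]
    for m in (-.0035,.0225):
        r=.0705+.068*np.cos(a)
        L.append(np.c_[.082-r*np.cos(th)+m*np.sin(th),.068*np.sin(a),.074+r*np.sin(th)+m*np.cos(th)])
    return L
o=[]
for cc,(x,y) in((c,(230,150)),(t,(180,120))):
    im=cv2.resize(cc['image'][y:y+200,x:x+200,::-1],None,fx=2,fy=2,interpolation=cv2.INTER_CUBIC); o.append(im.copy())
    for L in lid(1.85): cv2.polylines(im,[((proj(cc,world(P,L))-[x,y])*2).round().astype(int)],True,(0,255,0),1)
    a=np.array([(-.097,.073,.008),(.097,.073,.008),(.097,-.073,.008),(-.097,-.073,.008)])
    cv2.polylines(im,[((proj(cc,world(P,a))-[x,y])*2).round().astype(int)],True,(0,255,255),1)
    o.append(im)
cv2.imwrite('pics/f10.png',np.hstack([o[1],o[3]]))
for n in('scene','top'):
    d=cv2.absdiff(cv2.imread(f'pics/{n}0.png'),cv2.imread(f"pics/{n[0]}10.png")).max(2); cv2.imwrite(f'pics/d_{n}.png',d)
E
```

```text
t 12.2 pos [0.4929 0.0315 0.2574] mach [-0.0701 -0.0006  0.2574] tilt 9.9 z [ 0.172 -0.013 -0.985] F [ 0.07 -0.42  1.4 ] q [ 0.4   0.07 -0.57  2.03  0.1   0.88  1.26] w 0.0005
```

View pics/f10.png

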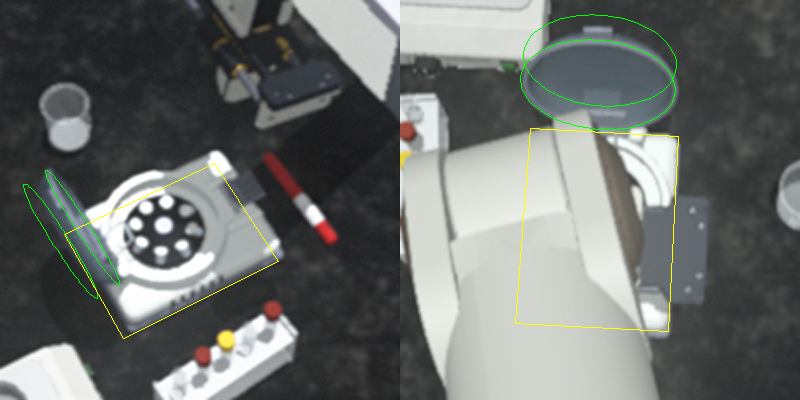

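View pics/d_top.png

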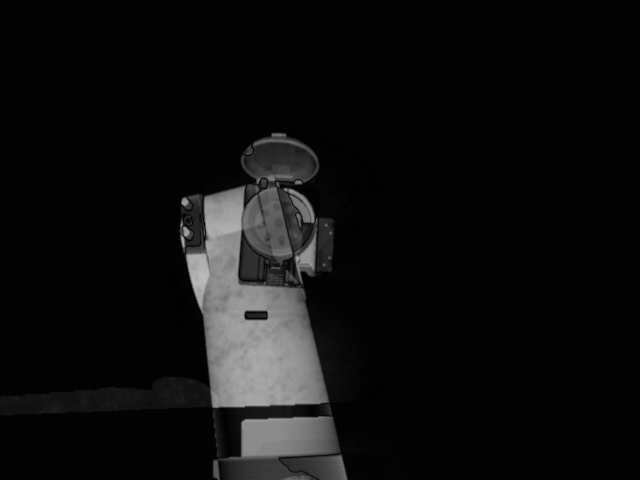

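View pics/t10.png

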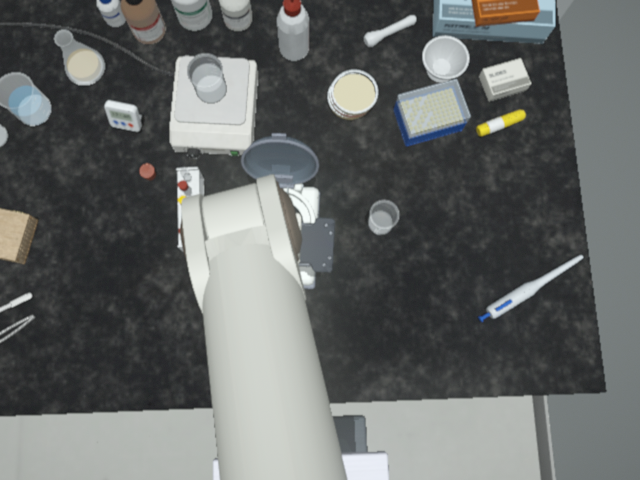

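```bash
python3 - <<'E'
from fit import *
s,c=snap('scene','s11'); a=cv2.imread('pics/s10.png');b=cv2.imread('pics/s11.png');z=cv2.imread('pics/scene0.png')
print('static diff',cv2.absdiff(a,b)[:,:330].max())
k=cv2.absdiff(z,b).max(2)[180:380,230:430]
cv2.imwrite('pics/d11.png',np.hstack([cv2.resize(np.clip(k.astype(int)*2,0,255).astype('uint8'),(400,400)),cv2.resize(cv2.cvtColor(b,7)[180:380,230:430],(400,400))]))
E
```

```text
static diff 42
```

View pics/d11.png

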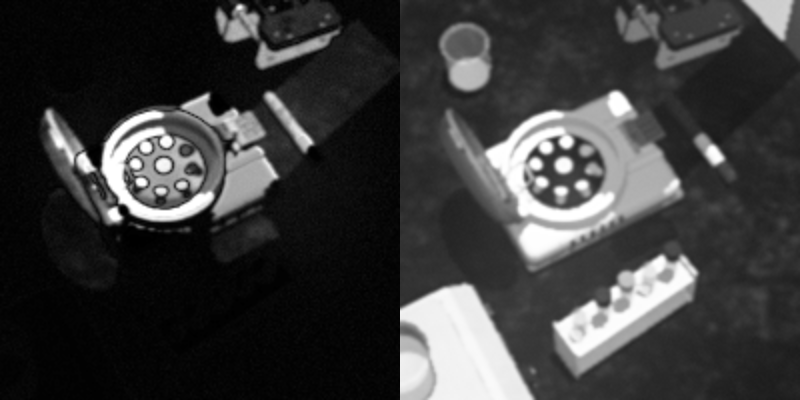

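The rack, beaker and base show no displaced edges, only shadow changes. I'll wait a second and check that the lid is at rest.

Request:
{"op": "arm_command", "data": {
  "steps": [
    [0, 0, 0, 0, 0, 0, 1],
    [0, 0, 0, 0, 0, 0, 1],
    [0, 0, 0, 0, 0, 0, 1],
    [0, 0, 0, 0, 0, 0, 1],
    [0, 0, 0, 0, 0, 0, 1],
    [0, 0, 0, 0, 0, 0, 1],
    [0, 0, 0, 0, 0, 0, 1],
    [0, 0, 0, 0, 0, 0, 1]
  ]
}}

```text
clock: 13.35
position: [0.4935, 0.0316, 0.2584]
tcp_rot: [0.087, 0.046, 0.995, -0.003]
force: [0.5, 0.4, 0.1]
gripper_width: 0.0006
```

```bash
python3 - <<'E'
from fit import *
s,c=snap('scene','s12'); a=cv2.imread('pics/s10.png');b=cv2.imread('pics/s12.png')
d=cv2.absdiff(cv2.blur(a,(3,3)),cv2.blur(b,(3,3))).max(2)[180:380,230:340]
print(d.max(),(d>15).sum(),np.argwhere(d>15)[:5]+[180,230])
st()
E
```

```text
28 28 [[226 333]
 [226 334]
 [227 333]
 [227 334]
 [227 335]]
t 13.4 pos [0.4935 0.0316 0.2584] mach [-0.0695 -0.0004  0.2584] tilt 10.0 z [ 0.173 -0.013 -0.985] F [-0.42  0.04 -0.33] q [ 0.4   0.07 -0.57  2.03  0.1   0.88  1.26] w 0.0005
```

```bash
python3 -c "
from bench import *
print(finish_job())"
```

```text
the job is handed in; nothing more can be done
None
```

The centrifuge is open: the lid rests fully back against its stop, and I handed the job in at about 13.4 s of the 42 s allowed.

**What I did:**
- I pressed the release tab with the closed fingertips; the force reading peaked at about 7 N.
- The lid had already started to rise while the finger was still on the tab. I took the finger off and it sprang ajar without being touched.
- I then pushed the lid's front edge gently up and back along its arc. The readings taken along the way showed about 1 N or less.
- Past upright, its own weight carried it the rest of the way, and I drew the arm back clear.

**Last checks:**
- **Lid:** its rim matches the outline drawn for 1.85 rad in both the scene and top views. Two scene views more than a second apart showed no lid movement; the only change was by the arm's shadow, around pixel (333, 226).
- **Surroundings:** before and after pictures show no visible shift of the centrifuge base, rack, beaker or marker. In the top view the arm partly hides the base, rack and marker, so for those this rests mainly on the scene view.
- **Robot:** it is touching nothing, and the wrist force reads about zero.

**What disagreed:**
- The first fit of the centrifuge's position was several mm off. I refined it before pressing.
- A steeper hand tilt of 28° ran into joint limits, so I pushed at 18° instead.

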